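# Dial the combination on the library document box

## Robot

A 6-joint arm with a two-finger parallel gripper is mounted at the origin on the work surface. World frame = base frame: x ahead of the robot, y to its left, z up, the work surface at z = 0. Lengths are in mm, angles in rad, forces in N, time in s.
With the tool pointing down it reaches from about 400 to 925 mm from the base axis. Payload 12.5 kg.
Tool frame: the origin (TCP) lies on the mounting face of the last link; the fingertips stand 190 mm ahead of it and the grasp point (between the pads) lies 171 mm ahead of it; z points along the fingers, y is the line along which they close (so a half turn about z gives the same grasp; the last joint's range is limited). The gripper opens to 95 mm and grips with 3 to 60 N. Pads are 20 mm wide; open, the fingers measure 119 mm over their backs; the gripper's body (75 mm by 180 mm) begins 59 mm behind the grasp point.
Start: joints at [1.044, 0.491, 1.559, -0, 1.092, -0.106], TCP at [255.284, 570.487, 404.761] pointing down, gripper open.
Joint ranges: [-3.1, 3.1], [-0.84, 2.19], [0.05, 2.79], [-1.13, 4.28], [0.06, 2.93], [-2.69, 2.69]. Speed limits (rad/s): [2.22, 2.22, 2.79, 3.14, 3.14, 3.14].

## Interface

Orientations are given as [roll, pitch, yaw] about the fixed x, y, z axes, in that order (R = Rz(yaw) Ry(pitch) Rx(roll)).
In Python, from cell import * gives the robot as it stands.
- The arm moves only by the tool arm_command, never from a script. Its argument "rows" is a list that holds one entry, the list of rows, each a list of 7 numbers: the shift along the tool's x, y, z normalised to -1 to 1, where 1 is 0.15 m, then the turn, a rotation vector about the tool's x, y, z normalised to -1 to 1, where 1 is 360 degrees, then the opening, from -1 (shut) to 1 (fully open). A call has 1 to 10 rows; each row is the pose to reach, as a shift and turn from the pose commanded when the call began, along the tool's axes at that moment, turning the shorter way round; what a row does not reach only later rows make up. A row lasts 1/12 s, in which the tool goes at most 41.7 mm and 7.16 degrees, less where a joint would pass 70% of its speed; a pose out of reach is approached as far as the arm can. A call with a number of a shift or a turn outside -1 to 1 is refused whole. A call with a gripper value outside its range is refused whole. The fingers move at their own pace and stop on an object; the grip force is fixed at half the most. Time passes only in rows, so rows that repeat a pose let the fingers close. It gives the time, the measured TCP pose, the force, the opening and the grip force at its end, in the units of the state.
- state(): the state, without advancing time (a new reading comes with each control period).
- read_camera(name): name is "scene" or "top"; returns (picture, depth): 400x640x3 uint8, red, green, blue; 400x640 float32, mm along the optical axis (not along the pixel's ray), 0 where there is no reading.
- get_calibration(name): a dict with "camera_matrix" (3x3 intrinsics, pixels), "position" and "orientation" of the camera in the world. Camera axes: x right, y up, looking along -z (the intrinsics and any distortion apply to the point x, -y, -z); pixel columns grow to the right and rows downward; lengths in mm; the calibration is good to about 2 mm. A picture is of the moment at which its call begins. get_calibration takes no time and is no camera call.
- job_done(): hands the job in; it is judged then, once.
The state is a dict: "t": time; "joints": joint angles; "qvel": joint speeds; "tau": joint torques, N m; "eef_pos": TCP position; "tcp_rot": TCP orientation; "ft_force": force on the tool from outside, world axes, zero at the start; "moment": the same for the moment, N m; "opening": opening from 0.0 (shut) to 1.0 (fully open); "grip_force": force on a finger pad.
Only numpy, scipy, OpenCV 4.12 (cv2) and the standard library are available. Lean on these libraries where they do the work, as an engineer would, in place of code of your own. Each camera call takes 0.05 s, during which the arm holds its last target. There are 200 camera calls.

## Task

On the walnut document box, flick the arms of the two combination wheels round with a fingertip, without forcing them, until on each wheel the red arm has clicked in pointing straight at the brass arrow on the lid beside it. Only then press the yellow release button between the wheels fully down and let it come back up. Do not move or pick up the book, the mug or the paperweight.

Things in the scene. Friction and masses are not known exactly. Their poses are not given: they have to be found in the camera images.
- box: walnut document box, green leather top, fixed, 234 (x) x 404 (y) x 75 mm; origin at the centre of its underside, flat lid top 75 mm above. Its -x side faces the robot, +y is left. Wheel axes at box x = 0, y = +95 mm (left) and -95 mm (right); button at x = -65, y = 0; flat brass arrows (1 mm high) on the lid 62 to 86 mm to the -x side of each axis, pointing at it
- left_wheel (a joint): left wheel (+y side), rad: 0 or any full turn when its red arm points at its arrow; grows counter-clockwise from above. Six clicks a turn (one = 60 deg = 1.047 rad), rests in a click (multiples of 1.047), turns either way. A sprung roller resists for half a click (2 to 4 N at an arm's end), then pulls it on into the next click. Once in many starts it hangs between clicks; a nudge frees it
- right_wheel (a joint): right wheel (-y side), rad: 0 or any full turn when its red arm points at its arrow; grows counter-clockwise from above. Six clicks a turn (one = 60 deg = 1.047 rad), rests in a click (multiples of 1.047), turns either way. A sprung roller resists for half a click (2 to 4 N at an arm's end), then pulls it on into the next click. Once in many starts it hangs between clicks; a nudge frees it
- left_axis (a point): centre of the left wheel, on its axis, at its top face (99 mm above the desk). The wheel lies flat: a black hub of radius 27 mm with six radial arms 9 mm wide, 60 deg apart, five white and one red, with rounded ends at 46.5 mm from the axis. Hub and arms fill 10 to 24 mm above the lid; below the arms it is open down to the lid
- left_red (a point): on top of the red arm of the left wheel, near its end, 42 mm from the axis
- left_set (a point): fixed point of the box where left_red must come: 42 mm from the axis on the side of the brass arrow
- right_axis (a point): centre of the right wheel, on its axis, at its top face (99 mm above the desk). The wheel lies flat: a black hub of radius 27 mm with six radial arms 9 mm wide, 60 deg apart, five white and one red, with rounded ends at 46.5 mm from the axis. Hub and arms fill 10 to 24 mm above the lid; below the arms it is open down to the lid
- right_red (a point): on top of the red arm of the right wheel, near its end, 42 mm from the axis
- right_set (a point): fixed point of the box where right_red must come: 42 mm from the axis on the side of the brass arrow
- release (a joint): travel of the release button, m: 0 up, 0.006 fully down; a spring button, fully down at about 4 N, returns by itself
- release_top (a point): centre of the top of the yellow release button (28 mm across, upright, pressed straight down)
- paperweight: small brass paperweight, 44 mm across, 32 mm high, loose on the lid behind the button; origin at the centre of its underside
- mug: blue mug, 80 mm across, 90 mm high, loose on the desk left of the box; origin at the centre of its underside
- book: closed red book, 150 x 210 x 28 mm, loose on the desk right of the box; origin at the centre of its underside

How it is judged (in metres and radians):
On the way, in this order (a step that is already met when the one before it is completed fails the run):
1. both wheels stand with the red arm at the brass arrow (horizontal distance between left_red and left_set below 0.006 m and horizontal distance between right_red and right_set below 0.006 m), for 0.2 s.
2. the release button is pressed fully down with both wheels set (all of step 1 and value of joint release above 0.0045 m), for 0.02 s.
At the end, for the whole second after the job is handed in: both red arms at rest within 6 mm (8 deg) of their set points at the brass arrows, the button back up (under 2 mm), the paperweight, mug and book within 20 mm of where they were (all of step 1 and value of joint release below 0.002 m and velocity of joint left_wheel between -0.1 and 0.1 rad/s and velocity of joint right_wheel between -0.1 and 0.1 rad/s and distance of each of paperweight, mug, book from where it was at the start of the episode below 0.02 m); the robot touches nothing.
It fails at once if the release button is pressed before both red arms stand at their arrows (value of joint release above 0.003 m and not (horizontal distance between left_red and left_set below 0.012 m and horizontal distance between right_red and right_set below 0.012 m)).
It fails at once if the book, mug or paperweight is moved, lifted or carried (20 mm) (distance of any of paperweight, mug, book from where it was at the start of the episode above 0.02 m).
It fails at once if a wheel is forced or squeezed (over 30 N) (contact force between the fingers and left_wheel above 30 N or contact force between the fingers and right_wheel above 30 N).
It also fails if it takes over 54 s, if anything falls off the work surface, if the arm or the gripper's body presses on something with over 40 N, if the wrist force passes 120 N, or if a joint passes its speed limit or range.

## Working session

There is one attempt and no reset: what is moved stays moved. The work goes in short steps, Python scripts to look and compute and a tool call to move; the robot and the scene stay as the last step left them, time stands still between calls to the robot, and variables do not carry over. Pictures are saved under pics/ and viewed, at most 10 in all, crops included, and the job is handed in when it is done.

Besides the shell and the picture viewer there is one more tool, called after "Emit:" as name(argument=value, ...) on one line, values as JSON. arm_command: Moves the arm, as the interface text tells. Its arguments: {"type":"object","properties":{"rows":{"type":"array","items":{"type":"array","items":{"type":"array","items":{"type":"number","minimum":-1,"maximum":1}}}}},"required":["rows"]}

```bash
ls; mkdir -p pics
python3 - <<'E'
from cell import *
import cv2
for n in("scene","top"):
    p,d=read_camera(n); cv2.imwrite(f"pics/{n}0.png",p[:,:,::-1]); c=get_calibration(n); print(n,c)
s=state(); print(s)
E
```

```text
pics
scene {'camera_matrix': array([[393.25456091,   0.        , 315.52102044],
       [  0.        , 393.25456091, 197.7059088 ],
       [  0.        ,   0.        ,   1.        ]]), 'position': array([1111.81817457,   59.5703752 ,  923.85641541]), 'orientation': array([5.88729862e-01, 2.48580562e-04, 1.75793611e+00])}
top {'camera_matrix': array([[474.3629947 ,   0.        , 312.55316511],
       [  0.        , 474.3629947 , 200.59734377],
       [  0.        ,   0.        ,   1.        ]]), 'position': array([ 503.14470459,  -36.11452111, 1346.23889123]), 'orientation': array([ 0.04379159,  0.01235215, -1.58265873])}
{'t': 0.1, 'joints': array([ 1.04438980e+00,  4.91451038e-01,  1.55938114e+00, -1.43885693e-05,
        1.09166781e+00, -1.05634803e-01]), 'qvel': array([ 4.41508196e-04, -1.65208442e-03, -9.42453066e-04, -1.95984037e-03,
       -2.89220923e-04,  5.51989529e-06]), 'tau': array([ 1.59478237e-03, -6.13624620e+01, -2.58604574e+01,  6.93390286e-02,
        4.69871261e-02,  3.91599986e-05]), 'eef_pos': array([255.27459823, 570.45602061, 404.25260941]), 'tcp_rot': array([-3.14068903e+00, -8.29765939e-05,  2.72082753e+00]), 'ft_force': array([ 0.2072476 ,  0.2488861 , -0.49566226]), 'moment': array([-0.01934707, -0.00089132,  0.01015196]), 'grip_force': 0.0, 'opening': 0.9988046534168338}
```

View pics/top0.png

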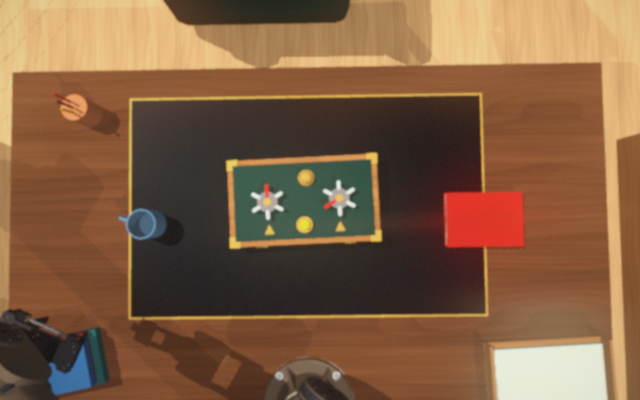

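The top view shows the box's left wheel at (267,201) with its red arm pointing up, away from its arrow, and the right wheel at (339,198) with its red arm at lower left. The button is at (305,225). I'll enlarge this area and measure it.

```bash
cat > h.py <<'E'
from cell import *
import cv2, numpy as np
from scipy.spatial.transform import Rotation as R
def ray(n,u,v):
    c=get_calibration(n);K=c["camera_matrix"]
    d=np.array([(u-K[0,2])/K[0,0],-(v-K[1,2])/K[1,1],-1.])
    return c["position"],R.from_euler("xyz",c["orientation"]).as_matrix()@d
def at_z(n,u,v,z):
    p,d=ray(n,u,v); return p+d*(z-p[2])/d[2]
def proj(n,P):
    c=get_calibration(n);K=c["camera_matrix"]
    q=R.from_euler("xyz",c["orientation"]).as_matrix().T@(np.array(P)-c["position"])
    return K[0,2]+K[0,0]*q[0]/-q[2],K[1,2]+K[1,1]*-q[1]/-q[2]
E
python3 - <<'E'
from h import *
p,d=read_camera("top")
cv2.imwrite("pics/c1.png",cv2.resize(p[145:255,220:390,::-1],None,fx=4.7,fy=4.7,interpolation=cv2.INTER_CUBIC))
h=cv2.cvtColor(p,cv2.COLOR_RGB2HSV)
# lid green mask
m=cv2.inRange(h,(60,60,20),(95,255,140)); m[:145]=0;m[255:]=0;m[:,:220]=0;m[:,390:]=0
pts=cv2.findNonZero(cv2.morphologyEx(m,cv2.MORPH_OPEN,np.ones((3,3))))
r=cv2.minAreaRect(pts); print(r); 
for q in cv2.boxPoints(r): print(q,at_z("top",*q,75))
for u,v in((267,201),(339,198),(305,225),(305,177),(297,215)): print(at_z("top",u,v,99),d[v,u])
E
```

```text
((303.134521484375, 200.14569091796875), (72.3133544921875, 135.9091796875), 87.08915710449219)
[233.4315  167.48653] [651.04469461 191.21596058  75.        ]
[369.1653 160.5848] [ 664.82316234 -174.55967522   75.        ]
[372.83752 232.80486] [ 470.95220344 -181.04244226   75.        ]
[237.10373 239.70659] [456.70543278 182.24320945  75.        ]
[558.40828296  98.69016617  99.        ] 1250.977
[563.95749902 -91.01541947  99.        ] 1245.8503
[494.07408173  -0.75682173  99.        ] 1248.8347
[620.54039524  -2.16889626  99.        ] 1248.754
[520.58194994  19.99091624  99.        ] 1273.4221
```

View pics/c1.png

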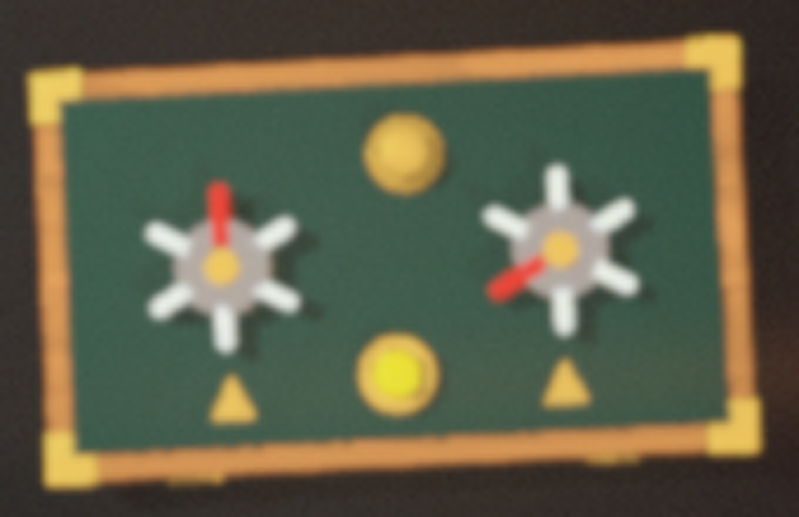

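View pics/scene0.png

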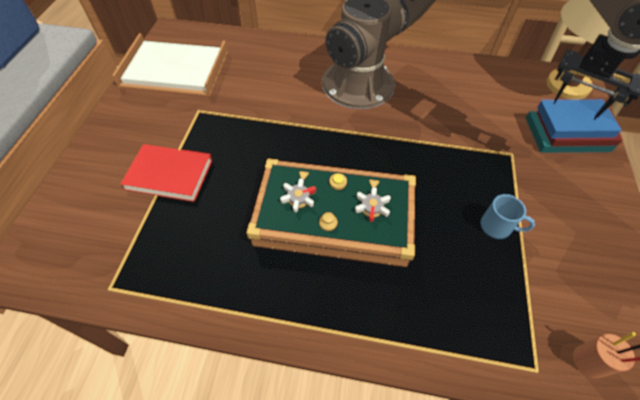

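The crop shows the left wheel's axis at (221,267), its red arm straight up, 180° from the arrow (3 clicks). The right wheel's axis is at (561,249), with its red arm lower left, one click counter-clockwise short of the arrow. The button is at (398,375) and the paperweight at (404,152). The scene view agrees and shows nothing else near the box.

Next I'll fit the box pose and check the heights.

```bash
cat >> h.py <<'E'
def fit(px,z,loc):
    W=np.array([at_z("top",u,v,zz)[:2] for (u,v),zz in zip(px,z)]); L=np.array(loc,float)
    Lc=L-L.mean(0);Wc=W-W.mean(0)
    a=np.arctan2((Lc[:,0]*Wc[:,1]-Lc[:,1]*Wc[:,0]).sum(),(Lc*Wc).sum())
    M=np.array([[np.cos(a),-np.sin(a)],[np.sin(a),np.cos(a)]]);t=W.mean(0)-M@L.mean(0)
    return a,t,M,W-(L@M.T+t)
E
python3 - <<'E'
from h import *
C=[(221,267),(561,249),(398,375),(233,401),(566,384),(33,71+0),(742,37),(761,455),(46,488)]
px=[(220+(x+.5)/4.7-.5,145+(y+.5)/4.7-.5) for x,y in C]
z=[99,99,90,76,76,75,75,75,75]
loc=[(0,95),(0,-95),(-65,0),(-76,95),(-76,-95),(117,202),(117,-202),(-117,-202),(-117,202)]
a,t,M,r=fit(px,z,loc); print(a,t);print(r.round(1))
for l in((0,95),(0,-95),(-65,0)): print(l,M@l+t)
p,d=read_camera("top")
def Z(u,v):
    P,D=ray("top",u,v); return P[2]+D[2]*d[v,u]
for v in range(214,237): print(v,[round(float(Z(u,v))) for u in range(292,318)])
print([Z(*q) for q in((267,202),(339,198),(267,185),(250,180),(350,220))])
E
```

```text
0.03363357503013063 [560.69489458   3.46007093]
[[-0.2  1.3]
 [ 1.2  0.5]
 [-0.1  0.1]
 [ 0.3  0.1]
 [ 1.4  0.3]
 [ 1.5  0.2]
 [ 2.  -2.8]
 [-2.8 -1.4]
 [-3.3  1.6]]
(0, 95) [557.50030733  98.40634317]
(0, -95) [563.88948183 -91.48620131]
(-65, 0) [495.73165568   1.2743007 ]
214 [78, 76, 71, 76, 74, 79, 74, 74, 77, 79, 71, 72, 77, 70, 76, 76, 72, 74, 79, 78, 73, 77, 76, 71, 75, 76]
215 [1346, 76, 70, 76, 77, 73, 77, 76, 76, 75, 74, 73, 75, 79, 76, 74, 74, 74, 81, 74, 72, 74, 76, 76, 73, 73]
216 [72, 78, 76, 80, 73, 78, 77, 77, 77, 75, 73, 74, 87, 74, 79, 75, 74, 75, 77, 76, 77, 78, 77, 72, 80, 74]
217 [75, 79, 75, 74, 75, 75, 81, 71, 77, 87, 86, 91, 87, 86, 90, 87, 85, 74, 79, 69, 72, 76, 74, 76, 72, 74]
218 [73, 71, 76, 74, 73, 76, 76, 85, 86, 87, 86, 82, 88, 84, 88, 84, 83, 90, 75, 74, 74, 76, 76, 71, 77, 72]
219 [76, 76, 77, 72, 75, 78, 87, 87, 84, 91, 84, 89, 97, 82, 94, 89, 83, 87, 88, 77, 78, 75, 72, 75, 76, 72]
220 [73, 76, 69, 74, 74, 78, 88, 90, 86, 91, 99, 96, 100, 99, 100, 91, 90, 88, 91, 92, 73, 76, 79, 76, 76, 73]
221 [75, 78, 74, 76, 73, 89, 88, 89, 96, 99, 97, 98, 94, 
[... 1162 characters left out ...]
, 71, 77, 74, 72, 75, 73, 73, 71, 76, 86, 85, 86, 87, 83, 76, 77, 79, 76, 79, 68, 71, 81, 74, 76, 77]
233 [79, 75, 74, 79, 73, 78, 78, 76, 77, 72, 75, 78, 76, 70, 75, 73, 80, 71, 76, 78, 68, 83, 72, 74, 74, 76]
234 [76, 75, 75, 75, 78, 76, 71, 73, 74, 1346, 76, 74, 1346, 74, 79, 74, 77, 79, 71, 70, 77, 72, 79, 74, 71, 74]
235 [75, 71, 76, 79, 75, 73, 73, 75, 76, 72, 70, 76, 68, 75, 77, 83, 75, 74, 75, 72, 73, 76, 72, 76, 73, 74]
236 [78, 76, 78, 74, 82, 78, 76, 77, 75, 75, 70, 75, 79, 81, 74, 73, 72, 72, 77, 76, 74, 78, 77, 76, 74, 80]
[np.float64(103.76987399208633), np.float64(101.45051625818132), np.float64(100.34052760504642), np.float64(79.37362662531632), np.float64(73.87651403953282)]
```

Emit:
arm_command(rows=[[[-1,-0.585,0,0,0,0,-1],[-1,-0.585,0,0,0,0,-1],[-1,-0.585,0,0,0,0,-1],[-1,-0.585,0,0,0,0,-1],[-1,-0.585,0,0,0,0,-1],[-1,-0.585,0,0,0,0,-1]]])

```text
t: 0.7
eef_pos: [357.8, 427.4, 404.9]
tcp_rot: [3.142, 0.0, 2.717]
ft_force: [-0.8, -0.4, 0.5]
opening: 0.634
grip_force: 0.0
```

Emit:
arm_command(rows=[[[-1,-0.585,0,0,0,0,-1],[-1,-0.585,0,0,0,0,-1],[-1,-0.585,0,0,0,0,-1],[-1,-0.585,0,0,0,0,-1],[-1,-0.585,0,0,0,0,-1],[-1,-0.585,0,0,0,0,-1]]])

```text
t: 1.2
eef_pos: [458.3, 287.2, 404.6]
tcp_rot: [3.141, -0.0, 2.718]
ft_force: [-0.1, 0.5, 0.7]
opening: 0.216
grip_force: 0.0
```

Emit:
arm_command(rows=[[[-0.977,-0.578,0.563,0,0,-0.0723,-1],[-0.977,-0.578,0.563,0,0,-0.0723,-1],[-0.977,-0.578,0.563,0,0,-0.0723,-1],[-0.977,-0.578,0.563,0,0,-0.0723,-1],[-0.977,-0.578,0.563,0,0,-0.0723,-1],[-0.977,-0.578,0.563,0,0,-0.0723,-1],[-0.977,-0.578,0.563,0,0,-0.0723,-1],[-0.977,-0.578,0.563,0,0,-0.0723,-1],[-0.977,-0.578,0.563,0,0,-0.0723,-1]]])

```text
t: 1.95
eef_pos: [555.1, 150.7, 320.9]
tcp_rot: [3.141, 0.001, -3.106]
ft_force: [0.4, 0.7, 0.6]
opening: 0.003
grip_force: 0.0
```

Emit:
arm_command(rows=[[[0,-0.012,0.06,0,0,0,-1],[0,-0.012,0.1,0,0,0,-1],[0,-0.012,0.13,0,0,0,-1],[0,-0.012,0.15,0,0,0,-1],[0,-0.012,0.165,0,0,0,-1],[0,-0.012,0.18,0,0,0,-1],[0,-0.012,0.195,0,0,0,-1],[0,-0.012,0.21,0,0,0,-1]]])

```text
t: 2.62
eef_pos: [555.9, 146.9, 288.6]
tcp_rot: [3.141, 0.0, -3.108]
ft_force: [0.9, 0.7, -0.3]
opening: 0.005
grip_force: 0.0
```

Run:
```python
from h import *
print(state()["eef_pos"],state()["ft_force"])
p,d=read_camera("scene");a=p[150:270,240:420,::-1]
p,d=read_camera("top");b=p[140:260,220:400,::-1]
cv2.imwrite("pics/c2.png",np.hstack([cv2.resize(q,(395,263),interpolation=cv2.INTER_CUBIC) for q in(a,b)]))
# orbit rows for 60deg CW: finger at +y tool from axis? radial = +tool y, x tangential
for s in(1,-1):
  for rad in(1,-1):
    print("turn",s,"radial sign",rad)
    for k in range(1,11):
        th=np.deg2rad(6*k)*s # about tool z
        c=np.array([0,-rad*50.]); x=c+np.array([[np.cos(th),-np.sin(th)],[np.sin(th),np.cos(th)]])@(-c)
        print([*(x/150).round(3),0,0,0,round(th/2/np.pi,4),-1],end=",")
    print()
```

```text
[555.89211994 146.90378221 288.64770097] [ 0.92784197  0.70835487 -0.30187503]
turn 1 radial sign 1
[np.float64(-0.035), np.float64(-0.002), 0, 0, 0, np.float64(0.0167), -1],[np.float64(-0.069), np.float64(-0.007), 0, 0, 0, np.float64(0.0333), -1],[np.float64(-0.103), np.float64(-0.016), 0, 0, 0, np.float64(0.05), -1],[np.float64(-0.136), np.float64(-0.029), 0, 0, 0, np.float64(0.0667), -1],[np.float64(-0.167), np.float64(-0.045), 0, 0, 0, np.float64(0.0833), -1],[np.float64(-0.196), np.float64(-0.064), 0, 0, 0, np.float64(0.1), -1],[np.float64(-0.223), np.float64(-0.086), 0, 0, 0, np.float64(0.1167), -1],[np.float64(-0.248), np.float64(-0.11), 0, 0, 0, np.float64(0.1333), -1],[np.float64(-0.27), np.float64(-0.137), 0, 0, 0, np.float64(0.15), -1],[np.float64(-0.289), np.float64(-0.167), 0, 0, 0, np.float64(0.1667), -1],
turn 1 radial sign -1
[np.float64(0.035), np.float64(0.002), 0, 0, 0, np.float64(0.0167), -1],[np.float64(0.069), np.float64(0.007), 0, 0, 0, np.float64(0.0333), -1],[np.float64(0.103), np.float64(0.016), 0, 0, 0, np.float64(0.05), -1],[np.float64(0.136), np.float64(0
[... 1274 characters left out ...]
(0.002), 0, 0, 0, np.float64(-0.0167), -1],[np.float64(-0.069), np.float64(0.007), 0, 0, 0, np.float64(-0.0333), -1],[np.float64(-0.103), np.float64(0.016), 0, 0, 0, np.float64(-0.05), -1],[np.float64(-0.136), np.float64(0.029), 0, 0, 0, np.float64(-0.0667), -1],[np.float64(-0.167), np.float64(0.045), 0, 0, 0, np.float64(-0.0833), -1],[np.float64(-0.196), np.float64(0.064), 0, 0, 0, np.float64(-0.1), -1],[np.float64(-0.223), np.float64(0.086), 0, 0, 0, np.float64(-0.1167), -1],[np.float64(-0.248), np.float64(0.11), 0, 0, 0, np.float64(-0.1333), -1],[np.float64(-0.27), np.float64(0.137), 0, 0, 0, np.float64(-0.15), -1],[np.float64(-0.289), np.float64(0.167), 0, 0, 0, np.float64(-0.1667), -1],
```

View pics/c2.png

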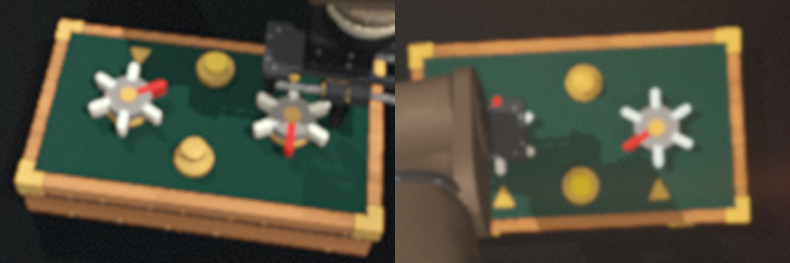

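The finger, at about (345,110) in the scene view, stands in the gap on the left wheel's +y side. I'll lower it and orbit one click clockwise.

Emit:
arm_command(rows=[[[0,0.011,0.03,0,0,0,-1],[0,0.011,0.06,0,0,0,-1],[0,0.011,0.08,0,0,0,-1],[0,0.011,0.097,0,0,0,-1],[0,0.011,0.097,0,0,0,-1],[0,0.011,0.097,0,0,0,-1]]])

```text
t: 3.22
eef_pos: [555.8, 148.6, 274.1]
tcp_rot: [3.142, -0.0, -3.108]
ft_force: [0.6, 0.1, 0.3]
opening: 0.003
grip_force: 0.0
```

Emit:
arm_command(rows=[[[-0.035,-0.002,0,0,0,0.0167,-1],[-0.069,-0.007,0,0,0,0.0333,-1],[-0.103,-0.016,0,0,0,0.05,-1],[-0.136,-0.029,0,0,0,0.0667,-1],[-0.167,-0.045,0,0,0,0.0833,-1]]])

```text
t: 3.63
eef_pos: [581.2, 142.8, 274.4]
tcp_rot: [3.142, -0.0, 2.647]
ft_force: [-1.2, 0.5, 0.3]
opening: 0.004
grip_force: 0.4
```

Emit:
arm_command(rows=[[[-0.035,-0.002,0,0,0,0.0167,-1],[-0.069,-0.007,0,0,0,0.0333,-1],[-0.103,-0.016,0,0,0,0.05,-1],[-0.136,-0.029,0,0,0,0.0667,-1],[-0.167,-0.045,0,0,0,0.0833,-1],[-0.167,-0.045,0,0,0,0.0833,-1],[-0.167,-0.045,0,0,0,0.0833,-1],[-0.167,-0.045,0,0,0,0.0833,-1]]])

```text
t: 4.3
eef_pos: [599.8, 125.1, 274.3]
tcp_rot: [3.142, -0.0, 2.132]
ft_force: [0.3, 0.1, 0.4]
opening: 0.007
grip_force: 0.0
```

Run:
```python
from h import *
print(state()["eef_pos"],state()["ft_force"])
p,d=read_camera("scene");a=p[150:270,240:420,::-1]
p,d=read_camera("top");b=p[140:260,220:400,::-1]
cv2.imwrite("pics/c3.png",np.hstack([cv2.resize(q,(395,263),interpolation=cv2.INTER_CUBIC) for q in(a,b)]))
```

```text
[599.81047805 125.10856327 274.31896436] [0.34662947 0.05616446 0.41578339]
```

View pics/c3.png

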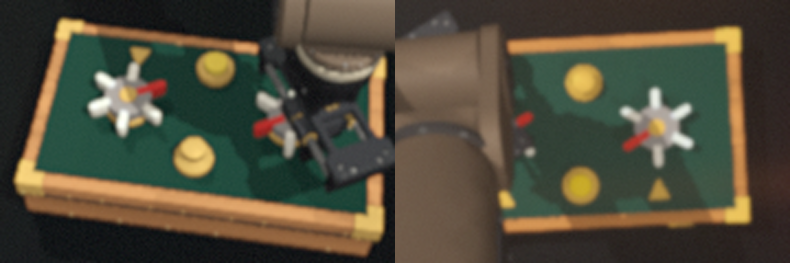

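The left red arm, at about (270,127) in the scene view, has moved one click clockwise. Two more clicks to go.

Emit:
arm_command(rows=[[[-0.035,-0.002,0,0,0,0.0167,-1],[-0.069,-0.007,0,0,0,0.0333,-1],[-0.103,-0.016,0,0,0,0.05,-1],[-0.136,-0.029,0,0,0,0.0667,-1],[-0.167,-0.045,0,0,0,0.0833,-1]]])

```text
t: 4.82
eef_pos: [607.5, 100.3, 274.3]
tcp_rot: [3.141, -0.0, 1.602]
ft_force: [0.3, 0.3, 0.2]
opening: 0.004
grip_force: 0.3
```

Emit:
arm_command(rows=[[[-0.035,-0.002,0,0,0,0.0167,-1],[-0.069,-0.007,0,0,0,0.0333,-1],[-0.103,-0.016,0,0,0,0.05,-1],[-0.136,-0.029,0,0,0,0.0667,-1],[-0.167,-0.045,0,0,0,0.0833,-1],[-0.167,-0.045,0,0,0,0.0833,-1],[-0.167,-0.045,0,0,0,0.0833,-1],[-0.167,-0.045,0,0,0,0.0833,-1]]])

```text
t: 5.48
eef_pos: [601.7, 75.2, 274.3]
tcp_rot: [3.142, -0.0, 1.086]
ft_force: [0.1, -0.1, 0.1]
opening: 0.006
grip_force: 0.0
```

Emit:
arm_command(rows=[[[-0.035,-0.002,0,0,0,0.0167,-1],[-0.069,-0.007,0,0,0,0.0333,-1],[-0.103,-0.016,0,0,0,0.05,-1],[-0.136,-0.029,0,0,0,0.0667,-1],[-0.167,-0.045,0,0,0,0.0833,-1]]])

```text
t: 5.9
eef_pos: [584.0, 56.1, 274.3]
tcp_rot: [3.141, -0.001, 0.556]
ft_force: [0.8, -0.1, 0.2]
opening: 0.005
grip_force: 0.4
```

Emit:
arm_command(rows=[[[-0.035,-0.002,0,0,0,0.0167,-1],[-0.069,-0.007,0,0,0,0.0333,-1],[-0.103,-0.016,0,0,0,0.05,-1],[-0.136,-0.029,0,0,0,0.0667,-1],[-0.167,-0.045,0,0,0,0.0833,-1],[-0.167,-0.045,0,0,0,0.0833,-1],[-0.167,-0.045,0,0,0,0.0833,-1],[-0.167,-0.045,0,0,0,0.0833,-1]]])

```text
t: 6.57
eef_pos: [559.4, 48.6, 274.3]
tcp_rot: [-3.142, -0.0, 0.04]
ft_force: [1.0, -0.4, 0.2]
opening: 0.002
grip_force: 0.0
```

Emit:
arm_command(rows=[[[0,0,-0.1,0,0,0,-1],[0,0,-0.2,0,0,0,-1],[0,0,-0.33,0,0,0,-1],[-0.002,0.2,-0.33,0,0,0,-1],[-0.004,0.4,-0.33,0,0,0,-1],[-0.004,0.6,-0.33,0,0,0,-1],[-0.004,0.6,-0.33,0,0,0,-1],[-0.004,0.6,-0.33,0,0,0,-1]]])

```text
t: 7.23
eef_pos: [561.8, -42.7, 323.7]
tcp_rot: [-3.142, -0.0, 0.035]
ft_force: [0.3, 0.1, 0.9]
opening: 0.005
grip_force: 0.0
```

Run:
```python
from h import *
print(state()["eef_pos"],state()["tcp_rot"])
p,d=read_camera("scene");a=p[150:270,240:420,::-1]
p,d=read_camera("top");b=p[140:260,220:400,::-1]
cv2.imwrite("pics/c4.png",np.hstack([cv2.resize(q,(395,263),interpolation=cv2.INTER_CUBIC) for q in(a,b)]))
```

```text
[561.8223305  -42.71155392 323.68003662] [-3.14150545e+00 -2.16885382e-04  3.52988781e-02]
```

View pics/c4.png

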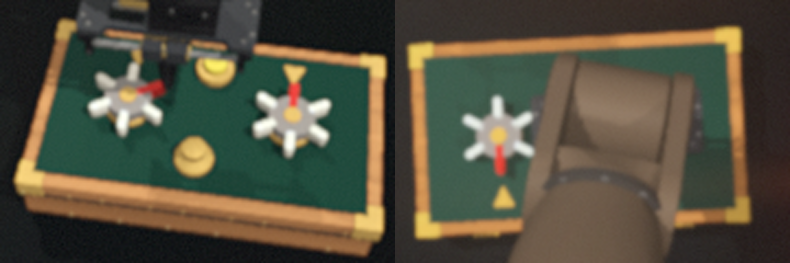

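The left red arm points at its arrow, at (500,160) against arrow (503,197) in the top view. Now the right wheel, one click counter-clockwise.

Emit:
arm_command(rows=[[[0,0,0.06,0,0,0,-1],[0,0,0.12,0,0,0,-1],[0,0,0.17,0,0,0,-1],[0,0,0.21,0,0,0,-1],[0,0,0.25,0,0,0,-1],[0,0,0.29,0,0,0,-1],[0,0,0.33,0,0,0,-1],[0,0,0.33,0,0,0,-1],[0,0,0.33,0,0,0,-1]]])

```text
t: 8.08
eef_pos: [561.6, -41.6, 273.9]
tcp_rot: [-3.141, 0.0, 0.035]
ft_force: [-0.1, -0.2, 0.4]
opening: 0.003
grip_force: 0.0
```

Emit:
arm_command(rows=[[[-0.035,0.002,0,0,0,-0.0167,-1],[-0.069,0.007,0,0,0,-0.0333,-1],[-0.103,0.016,0,0,0,-0.05,-1],[-0.136,0.029,0,0,0,-0.0667,-1],[-0.167,0.045,0,0,0,-0.0833,-1]]])

```text
t: 8.5
eef_pos: [536.7, -49.2, 274.7]
tcp_rot: [3.141, -0.001, 0.563]
ft_force: [0.9, 0.0, 0.6]
opening: 0.007
grip_force: 0.3
```

Emit:
arm_command(rows=[[[-0.035,0.002,0,0,0,-0.0167,-1],[-0.069,0.007,0,0,0,-0.0333,-1],[-0.103,0.016,0,0,0,-0.05,-1],[-0.136,0.029,0,0,0,-0.0667,-1],[-0.167,0.045,0,0,0,-0.0833,-1],[-0.167,0.045,0,0,0,-0.0833,-1],[-0.167,0.045,0,0,0,-0.0833,-1],[-0.167,0.045,0,0,0,-0.0833,-1]]])

```text
t: 9.17
eef_pos: [519.3, -68.1, 274.5]
tcp_rot: [3.141, -0.0, 1.078]
ft_force: [-0.1, -0.4, 0.1]
opening: 0.006
grip_force: 0.0
```

Emit:
arm_command(rows=[[[0,0,-0.1,0,0,0,-1],[0,0,-0.2,0,0,0,-1],[0,0,-0.33,0,0,0,-1],[0,0,-0.33,0,0,0,-1],[0,0,-0.33,0,0,0,-1]]])

```text
t: 9.58
eef_pos: [519.2, -68.0, 324.3]
tcp_rot: [3.14, -0.001, 1.08]
ft_force: [-0.1, 0.2, -0.2]
opening: 0.006
grip_force: 0.0
```

Run:
```python
from h import *
p,d=read_camera("scene");a=p[150:270,240:420,::-1]
p,d=read_camera("top");b=p[140:260,220:400,::-1]
cv2.imwrite("pics/c5.png",np.hstack([cv2.resize(q,(395,263),interpolation=cv2.INTER_CUBIC) for q in(a,b)]))
```

```text
(no output)
```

View pics/c5.png

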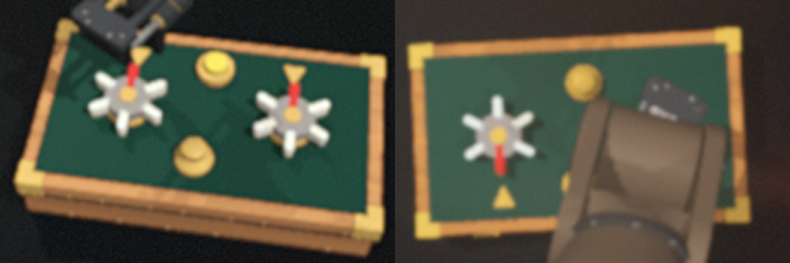

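Emit:
arm_command(rows=[[[0.334,-0.355,0,0,0,0,-1],[0.334,-0.355,0,0,0,0,-1],[0.334,-0.355,0.05,0,0,0,-1],[0.334,-0.355,0.1,0,0,0,-1],[0.334,-0.355,0.1,0,0,0,-1],[0.334,-0.355,0.1,0,0,0,-1]]])

```text
t: 10.18
eef_pos: [496.0, 0.4, 307.8]
tcp_rot: [-3.14, 0.001, 1.081]
ft_force: [-0.1, -0.7, -0.2]
opening: 0.001
grip_force: 0.0
```

Run:
```python
from h import *
print(state()["eef_pos"],state()["tcp_rot"])
p,d=read_camera("scene");a=p[150:270,240:420,::-1]
cv2.imwrite("pics/c6.png",cv2.resize(a,None,fx=4,fy=4,interpolation=cv2.INTER_CUBIC))
```

```text
[4.96000711e+02 4.13943822e-01 3.07844201e+02] [-3.14017919e+00  5.32110098e-04  1.08068902e+00]
```

View pics/c6.png

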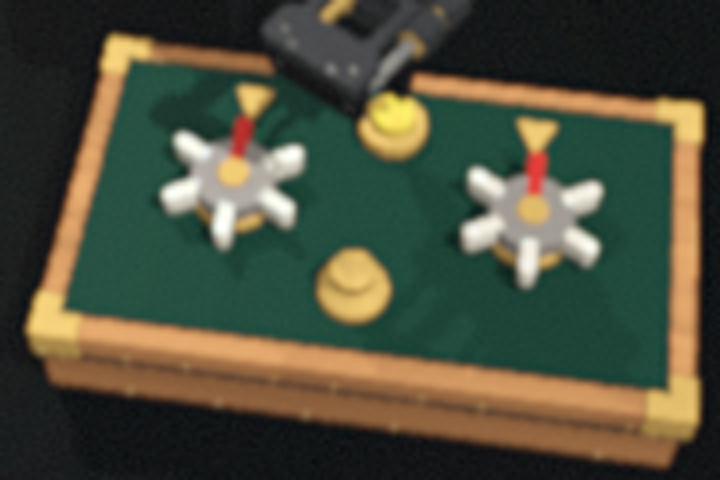

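Both red arms point at their arrows, left at (535,170) against arrow (538,132) and right at (240,135) against arrow (253,98). The finger hangs over the button at (393,115). I'll press in small steps.

Emit:
arm_command(rows=[[[0,0,0.05,0,0,0,-1],[0,0,0.1,0,0,0,-1],[0,0,0.12,0,0,0,-1],[0,0,0.13,0,0,0,-1],[0,0,0.14,0,0,0,-1],[0,0,0.15,0,0,0,-1],[0,0,0.16,0,0,0,-1],[0,0,0.16,0,0,0,-1]]])

```text
t: 10.9
eef_pos: [495.6, 1.0, 284.7]
tcp_rot: [3.141, -0.0, 1.082]
ft_force: [-0.6, -0.8, 2.8]
opening: 0.008
grip_force: 1.1
```

Emit:
arm_command(rows=[[[0,0,0.01,0,0,0,-1],[0,0,0.02,0,0,0,-1],[0,0,0.027,0,0,0,-1],[0,0,0.027,0,0,0,-1],[0,0,0.027,0,0,0,-1]]])

```text
t: 11.32
eef_pos: [495.6, 1.1, 281.3]
tcp_rot: [3.141, -0.0, 1.082]
ft_force: [-3.1, -2.0, 11.3]
opening: 0.001
grip_force: 5.6
```

Emit:
arm_command(rows=[[[0,0,0.007,0,0,0,-1],[0,0,0.012,0,0,0,-1],[0,0,0.012,0,0,0,-1],[0,0,0.012,0,0,0,-1]]])

```text
t: 11.65
eef_pos: [495.5, 1.1, 280.8]
tcp_rot: [3.14, -0.001, 1.082]
ft_force: [-8.9, -1.3, 34.1]
opening: 0.006
grip_force: 16.1
```

The force has risen to 34 N with almost no further travel, so the button is against its stop. Now I'll lift well clear.

Emit:
arm_command(rows=[[[0,0,-0.05,0,0,0,-1],[0,0,-0.15,0,0,0,-1],[0,0,-0.35,0,0,0,-1],[0,0,-0.6,0,0,0,-1],[0,0,-0.8,0,0,0,-1],[0,0,-0.8,0,0,0,-1],[0,0,-0.8,0,0,0,-1],[0,0,-0.8,0,0,0,-1],[0,0,-0.8,0,0,0,-1]]])

```text
t: 12.4
eef_pos: [495.5, 1.1, 397.7]
tcp_rot: [-3.14, 0.001, 1.082]
ft_force: [0.4, -0.7, -0.6]
opening: 0.005
grip_force: 0.0
```

Run:
```python
from h import *
print(state()["eef_pos"])
p,d=read_camera("scene");a=p[130:280,120:530,::-1]
cv2.imwrite("pics/c7.png",cv2.resize(a,None,fx=1.9,fy=1.9,interpolation=cv2.INTER_CUBIC))
```

```text
[495.51550431   1.10452973 397.66144893]
```

View pics/c7.png

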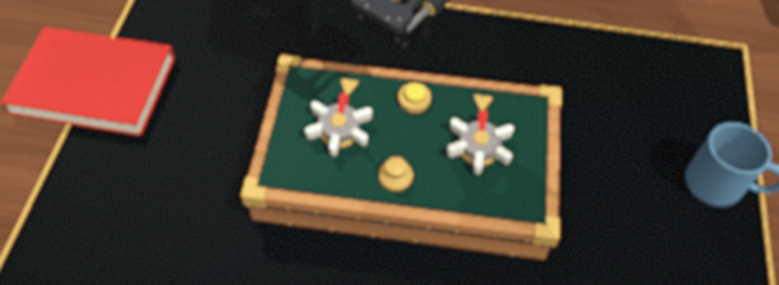

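Both red arms are at their arrows, (343,105) and (482,122). The button at (415,92) is back up, and the book, mug and paperweight look unmoved.

```bash
python3 -c "
from cell import *
print(job_done())"
```

```text
the job is handed in; nothing more can be done
None
```

I set both red arms at their brass arrows, pressed the release button down to its stop and let it come back up, left the book, mug and paperweight alone, and handed the job in at about 12.5 s; no verdict was returned.

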